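Index the vial carousel by hand and start the reading

ROBOT

A 7-joint arm with a two-finger parallel gripper is mounted at the origin on the work surface. World frame = base frame: x ahead of the robot, y to its left, z up, the work surface at z = 0. Lengths are in m, angles in rad, forces in N, time in s.
With the tool pointing down it reaches from about 0.4 to 0.85 m from the base axis. Payload 4.5 kg.
Tool frame: the origin (TCP) lies midway between the tips of the shut fingers; the grasp point (between the pads) lies 19 mm behind it (grip_depth is the x of the grasp point in the tool frame, in m); x points along the fingers, z is the direction in which the jaws open and shut, and the axes are right-handed (so a half turn about x gives the same grasp; the last joint's range is limited). The gripper opens to 88 mm and grips with 3 to 60 N. Pads are 18 mm wide; open, the fingers measure 123 mm over their backs; the gripper's body (75 mm by 187 mm) begins 45 mm behind the grasp point.
Start: joints at [1.298, 0.689, -0.195, 1.565, 0.157, 0.902, -0.215], TCP at [0.189, -0.596, 0.239] pointing down, gripper open.
Joint ranges: [-3.01, 3.01], [-0.46, 2.08], [-1.47, 1.51], [0.13, 2.56], [-1, 4.14], [0.04, 2.09], [-2.66, 2.66]. Speed limits (rad/s): [2.57, 2.57, 3.14, 3.14, 3.14, 3.14, 3.14].

INTERFACE

Orientations are given as [roll, pitch, yaw] about the fixed x, y, z axes, in that order (R = Rz(yaw) Ry(pitch) Rx(roll)).
In Python, from bench import get_state, capture, camera_params, close_job, grip_depth gives the robot as it stands.
- The arm moves only by the tool servo_tool, never from a script. Its argument "series" is a list of rows, each a list of 5 numbers: the gripper command: -1 is shut, 1 is fully open, values between are in proportion, then the shift along the tool's x, y, z normalised to -1 to 1, where 1 is 0.02 m, then the turn about the tool's x normalised to -1 to 1, where 1 is 6 degrees. In form: [[grip, tx, ty, tz, twist], ...]. A call has 1 to 8 rows; each row shifts and turns the commanded pose from where the row before left it, along the tool's axes as they then stand; what a row does not reach is not made up. A row lasts 1/8 s, in which the tool goes at most 62.5 mm and 10.7 degrees, less where a joint would pass 70% of its speed; a pose out of reach is approached as far as the arm can. A call with a number of a shift or a turn outside -1 to 1 is refused whole. A call with a gripper value outside its range is refused whole. The fingers move at their own pace and stop on an object; the grip force is fixed at half the most. Time passes only in rows, so rows that do not move let the fingers close. It gives the time, the measured TCP pose, the force and the opening at its end, in the units of the state.
- get_state(): the state, without advancing time (a new reading comes with each control period).
- capture(name): name is "scene" or "top"; returns (picture, depth): 400x640x3 uint8, red, green, blue; 400x640 float32, m along the optical axis (not along the pixel's ray), 0 where there is no reading.
- camera_params(name): a dict with "fx", "fy", "cx", "cy" (pixels), "pose" (4x4, takes a point from camera to world coordinates). Camera axes: x right, y up, looking along -z (the intrinsics and any distortion apply to the point x, -y, -z); pixel columns grow to the right and rows downward; lengths in m; the calibration is good to about 2 mm. A picture is of the moment at which its call begins. camera_params takes no time and is no camera call.
- close_job(): hands the job in, once; it reports no verdict.
The state is a dict: "t": time; "joint_positions": joint angles; "joint_velocities": joint speeds; "tau": joint torques, N m; "tcp_pos": TCP position; "ee_rot": TCP orientation; "wrist_force": force on the tool from outside, world axes, zero at the start; "torque": the same for the moment, N m; "opening": opening from 0.0 (shut) to 1.0 (fully open).
Only numpy, scipy, OpenCV 4.12 (cv2) and the standard library are available. Lean on these libraries where they do the work, as an engineer would, in place of code of your own. Each camera call takes 0.05 s, during which the arm holds its last target.

TASK

Turn the vial carousel by gently pushing sideways on one of its spokes with a fingertip, gripping nothing, until its tall vial stands squarely in the middle of the reader's dark window, then press the start button on the control box fully down and let it come back up. Do not press the button before the tall vial is there, do not lift any vial out of its cup, and leave the bottle, the beaker and the spare vial where they stand.

Things in the scene. Friction and masses are not known exactly. Their poses are not given: they have to be found in the camera images.
- carousel: four-spoke aluminium carousel, turns about a vertical axis both ways without stops; light friction (about 0.07 N m: 1 to 1.5 N at mid-spoke), no spring, stays where it is left. Origin on the axis, 12 mm above the table; z up. Spokes along its +x (tall vial), +y, -x, -y. Hub radius 20 mm, its top 74 mm above the table. Round base plate below, top 12 mm above the table, free space between
- tall_spoke (a point): middle of the top of the +x spoke, 57 mm from the axis, 64 mm above the table. All four spokes are alike: straight bars 11 mm wide, underside 50 mm and top 64 mm above the table, bare from 20 to 94 mm from the axis, where each meets its cup. A cup is grey plastic, 31 mm outside diameter, 12 to 60 mm above the table, centred 110 mm from the axis, its floor 16 mm above the table
- tall_vial: the one tall vial in the carousel: amber glass with an aluminium cap, 22.5 mm diameter, 75 mm tall (its top is 91 mm above the table), standing loosely in the cup on the carousel's +x spoke with about 1 mm of play; origin at the centre of its underside, 16 mm above the table
- short_vial_1: amber glass vial like the tall one but only 46 mm tall (its top is 62 mm above the table), standing loosely in a cup of the carousel; origin at the centre of its underside (+y spoke)
- short_vial_2: amber glass vial like the tall one but only 46 mm tall (its top is 62 mm above the table), standing loosely in a cup of the carousel; origin at the centre of its underside (-x spoke)
- short_vial_3: amber glass vial like the tall one but only 46 mm tall (its top is 62 mm above the table), standing loosely in a cup of the carousel; origin at the centre of its underside (-y spoke)
- reader_base: fixed white base: a round plate (156 mm diameter, 12 mm high) under the carousel and, joined by a low bar, the reader, a white block 50 mm thick, 70 mm wide, 95 mm tall. Origin on the carousel's axis at table height; +x points from the axis to the reader. The reader's face is 147 mm from the axis and bears an upright dark window 30 mm wide between two thin aluminium strips
- read_point (a point): where the centre of the tall vial's underside is when the vial stands squarely before the middle of the window: 110 mm from the axis towards the reader, 16 mm above the table. It is fixed on the reader base
- control_box: fixed white control box, 90 x 90 x 40 mm, with a dark strip display on the top; origin at the centre of its underside
- start_button_top (a point): centre of the top of the start button's round cap (32 mm diameter, on the top of the control box, facing up); it sinks as the button is pressed
- start_button (a joint): travel of the start button's cap in m: 0 up, 0.006 fully down; a spring returns it; about 4 N holds it fully down
- reagent_bottle: loose amber bottle with a white cap, 64 mm diameter, 130 mm tall, standing on the table; origin at the centre of its underside. Bystander
- beaker: loose glass beaker, 68 mm diameter, 85 mm tall, standing on the table; origin at the centre of its underside. Bystander
- spare_vial: loose amber vial, 22.5 mm diameter, 46 mm tall, standing on the table by itself; origin at the centre of its underside. Bystander

How it is judged:
On the way, in this order (a step that is already met when the one before it is completed fails the run):
1. the carousel stands still with its tall vial before the middle of the reader's window (horizontal distance between tall_vial and read_point below 0.01 m and angular speed of carousel below 0.05 rad/s), for 0.2 s.
2. the start button is pressed fully down with the tall vial still there (value of joint start_button above 0.0045 m and horizontal distance between tall_vial and read_point below 0.01 m), for 0.05 s.
At the end, for the whole second after the job is handed in: The tall vial stands in its cup within 10 mm of the reading point before the middle of the window, the carousel is still, the start button is up again (within 1 mm), the other vials are in their cups, and the bottle, beaker and spare vial stand upright within 30 mm of where they were (all of step 1 and value of joint start_button below 0.001 m and angle between each of tall_vial, reagent_bottle, beaker, spare_vial's own z axis and vertical below 0.2 rad and height (world z) of each of tall_vial, short_vial_1, short_vial_2, short_vial_3 below 0.024 m and distance of each of reagent_bottle, beaker, spare_vial from where it was at the start of the episode below 0.03 m); the robot touches nothing.
It fails at once if the fingers grip or press the carousel or one of its vials with more than 18 N (contact force between the fingers and carousel above 18 N or contact force between the fingers and tall_vial above 18 N or contact force between the fingers and short_vial_1 above 18 N or contact force between the fingers and short_vial_2 above 18 N or contact force between the fingers and short_vial_3 above 18 N).
It fails at once if the start button is pressed (by more than 3 mm) while the tall vial is not before the window (value of joint start_button above 0.003 m and not (horizontal distance between tall_vial and read_point below 0.01 m)).
It fails at once if a vial of the carousel is lifted by more than 14 mm (height (world z) of any of tall_vial, short_vial_1, short_vial_2, short_vial_3 above 0.03 m).
It fails at once if the bottle, the beaker or the spare vial is moved by more than 30 mm or knocked over (distance of any of reagent_bottle, beaker, spare_vial from where it was at the start of the episode above 0.03 m or angle between any of reagent_bottle, beaker, spare_vial's own z axis and vertical above 0.5 rad).
It also fails if it takes over 58 s, if anything falls off the work surface, if the arm or the gripper's body presses on something with over 40 N, if the wrist force passes 120 N, or if a joint passes its speed limit or range.

## Working session

There is one attempt and no reset: what is moved stays moved. The work goes in short steps, Python scripts to look and compute and a tool call to move; the robot and the scene stay as the last step left them, time stands still between calls to the robot, and variables do not carry over. Pictures are saved under pics/ and viewed, and the job is handed in when it is done.

Besides the shell and the picture viewer there is one more tool, called as a command line: name --pt "numbers of a row" for each row, then --argument value for the rest. servo_tool: Moves the arm, as the interface text tells. Scaled input: -1 to 1 covers 0.02 m each way for a shift and 6 degrees each way for a turn. Its arguments: {"type":"object","properties":{"series":{"type":"array"}},"required":["series"]}

```bash
mkdir -p pics; python3 - <<'E'
from bench import *
import cv2,numpy as np
print(get_state())
for n in("scene","top"):
    p,d=capture(n); cv2.imwrite(f"pics/{n}0.png",p[:,:,::-1]); np.save(f"{n}0.npy",d); c=camera_params(n);print(n,c)
E
```

```text
{'t': 0.0, 'joint_positions': array([ 1.29778352,  0.68997918, -0.19449613,  1.56634811,  0.15728508,
        0.90251194, -0.21511505]), 'joint_velocities': array([-9.11577171e-05, -1.69402982e-03,  1.21070846e-03,  2.53709200e-04,
       -1.03068222e-03,  3.05574683e-03,  8.37441370e-04]), 'tau': array([ 3.97643298e-04, -5.27557325e+01, -1.26726955e+00, -1.53429294e+01,
       -5.27375902e-02,  6.55574055e-03,  1.71024426e-04]), 'tcp_pos': array([ 0.18851548, -0.59521919,  0.2379115 ]), 'ee_rot': array([-3.06761615,  1.56893878,  1.95163246]), 'wrist_force': array([0.42702464, 0.57223335, 0.59591771]), 'torque': array([-0.0028036 ,  0.0175083 ,  0.01512206]), 'opening': 1.0003307090363696}
scene {'fx': 413.2839360379507, 'fy': 413.2839360379507, 'cx': 317.92645707511474, 'cy': 195.43608353478865, 'pose': array([[ 0.87122952, -0.41494564,  0.26225796,  0.78183028],
       [ 0.49069534,  0.75068264, -0.44237277, -0.36012763],
       [-0.01331185,  0.51409697,  0.85762877,  0.69464532],
       [ 0.        ,  0.        ,  0.        ,  1.        ]])}
top {'fx': 389.0109983220213, 'fy': 389.0109983220213, 'cx': 326.4124060865897, 'cy': 199.96789310273124, 'pose': array([[ 0.01730802,  0.97639201, -0.21531157,  0.45392255],
       [-0.99983527,  0.0157248 , -0.00906408, -0.03308292],
       [-0.00546436,  0.21543299,  0.97650334,  0.72193932],
       [ 0.        ,  0.        ,  0.        ,  1.        ]])}
```

View pics/scene0.png

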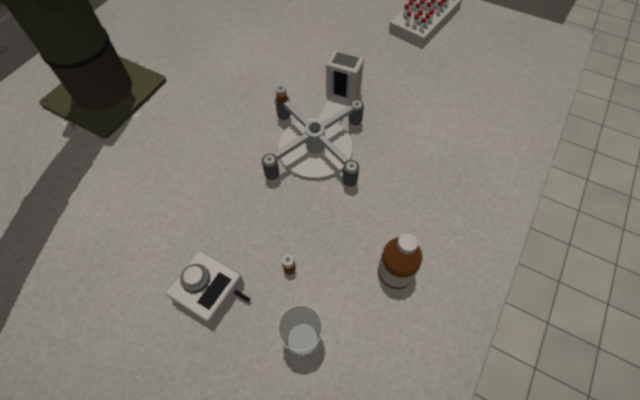

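View pics/top0.png

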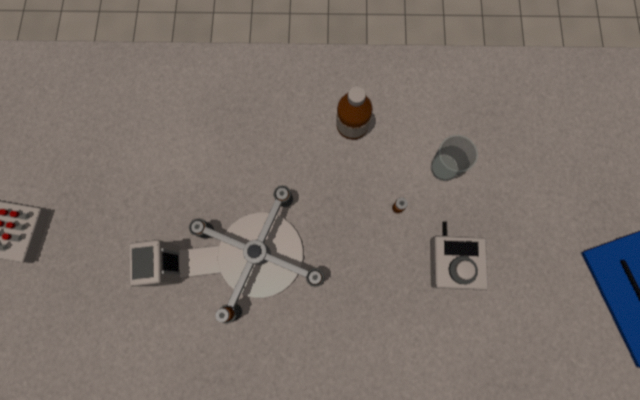

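The top view shows the hub at (256,250), the tall vial at (225,314), the reader on the left at (160,263), and the button at (463,269). Next I'll zoom in and measure.

```bash
cat > h.py <<'E'
from bench import *
import cv2,numpy as np
def onplane(n,u,v,z):
    c=camera_params(n);P=c["pose"]
    r=P[:3,:3]@np.array([(u-c["cx"])/c["fx"],-(v-c["cy"])/c["fy"],-1.])
    o=P[:3,3];return o+r*(z-o[2])/r[2]
def proj(n,p):
    c=camera_params(n);P=c["pose"];q=P[:3,:3].T@(np.array(p)-P[:3,3])
    return c["cx"]+c["fx"]*q[0]/-q[2], c["cy"]-c["fy"]*q[1]/-q[2]
def dpts(n,d):
    c=camera_params(n);P=c["pose"];v,u=np.mgrid[0:400,0:640]
    q=np.stack([(u-c["cx"])/c["fx"]*d,-(v-c["cy"])/c["fy"]*d,-d],-1)
    return q@P[:3,:3].T+P[:3,3]
E
python3 - <<'E'
from h import *
d=np.load("top0.npy");w=dpts("top",d)
for n,(u,v) in dict(hub=(256,250),tall=(225,314),table=(300,350),reader=(145,263),button=(463,269),box=(440,280),spoke=(240,283)).items(): print(n,w[v,u].round(4))
# hub top by height in region
def blob(reg,lo,hi):
    x0,x1,y0,y1=reg;m=np.zeros((400,640),np.uint8);m[y0:y1,x0:x1]=((w[y0:y1,x0:x1,2]>lo)&(w[y0:y1,x0:x1,2]<hi));m[d==0]=0
    n,l,s,c=cv2.connectedComponentsWithStats(m)
    for i in range(1,n):
        if s[i,4]>8:
            p=w[l==i];print(s[i],p.mean(0).round(4),p.min(0).round(3),p.max(0).round(3), cv2.minAreaRect(p[:,:2].astype(np.float32)))
print("hub");blob((230,280,225,275),.069,.08)
print("tall");blob((200,245,295,335),.084,.10)
print("plate");blob((180,340,180,340),.045,.068)
print("reader");blob((110,200,230,300),.085,.105)
print("box");blob((420,500,220,300),.033,.044)
print("btn");blob((420,500,220,300),.044,.08)
im=cv2.imread("pics/top0.png")
cv2.imwrite("pics/z1.png",np.hstack([cv2.resize(im[175:335,120:330],None,fx=3,fy=3,interpolation=2)[:480],cv2.resize(im[220:300,420:500],(150,480//3)).repeat(3,0)[:480]]))
E
```

```text
hub [0.5097 0.088  0.0757]
tall [0.4082 0.1276 0.0926]
table [ 0.3431  0.0153 -0.0007]
reader [0.4843 0.2596 0.0973]
button [ 0.4853 -0.2576  0.06  ]
box [ 0.4669 -0.2237  0.0407]
spoke [0.4559 0.1137 0.0637]
hub
[245 244  20  17 186] [0.5082 0.0919 0.0735] [0.494 0.076 0.069] [0.52  0.108 0.077] ((0.5078874230384827, 0.09172704070806503), (0.031244328245520592, 0.02501036785542965), 58.268131256103516)
tall
[215 308  15  14 154] [0.4076 0.1326 0.0912] [0.397 0.123 0.084] [0.417 0.143 0.095] ((0.40751272439956665, 0.13280443847179413), (0.019353855401277542, 0.020110221579670906), 68.4390640258789)
plate
[ 219  185  105  138 1724] [0.5057 0.0652 0.0622] [ 0.393 -0.024  0.045] [0.626 0.146 0.068] ((0.5106087923049927, 0.08981350064277649), (0.1858719289302826, 0.18005718290805817), 23.099395751953125)
[189 218  67  37 584] [0.5388 0.1646 0.0623] [0.503 0.092 0.045] [0.565 0.21  0.068] ((0.5346946120262146, 0.15219390392303467), (0.12104670703411102, 0.030387304723262787), 69.85122680664062)
reader
[ 129  239   36   47 1458] [0.4861 0.2596 0.095 ] [0.45  0.233 0.085] [0.523 0.291 0.099] ((0.48660916090011597, 0.26103049516677856), (0.0700642466545105, 0.05252151936292648), 8.504446983337402)
box
[ 434  235   54   54 2062] [ 0.5022 -0.2589  0.0403] [ 0.454 -0.306  0.033] [ 0.545 -0.216  0.044] ((0.4991461932659149, -0.2614094316959381), (0.09002528339624405, 0.09003306180238724), 88.64216613769531)
btn
[449 256  29  28 652] [ 0.4846 -0.2587  0.0564] [ 0.462 -0.284  0.044] [ 0.508 -0.238  0.065] ((0.48503363132476807, -0.2608495354652405), (0.045198507606983185, 0.04666783660650253), 0.8233009576797485)
```

View pics/z1.png

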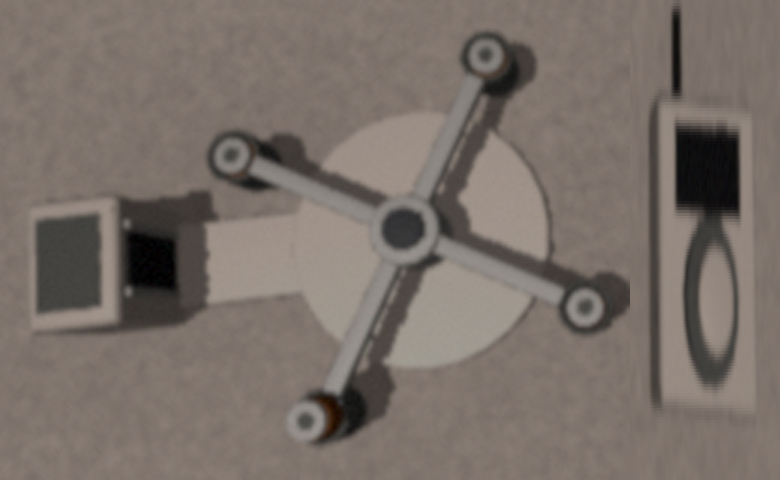

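```bash
python3 - <<'E'
from h import *
from scipy.spatial.transform import Rotation as Ro
s=get_state();R=Ro.from_euler('xyz',s['ee_rot']).as_matrix();print(R.round(3))
pt=lambda U,V,z:onplane("top",120+(U+.5)/3-.5,175+(V+.5)/3-.5,z)
a=pt(485,55,.062);b=pt(305,420,.091);c=pt(232,155,.062);e=pt(585,307,.062);h=pt(404,230,.074)
for n,p in zip("abceh",(a,b,c,e,h)):print(n,p.round(4),np.degrees(np.arctan2(*(p-h)[1::-1])).round(1),np.hypot(*(p-h)[:2]).round(4))
print("mid",(a+b)/2,(c+e)/2)
d=np.load("top0.npy");w=dpts("top",d)
# window strips
for U,V in((128,224),(128,291)):print(pt(U,V,.09))
for n,(u,v) in dict(spare=(401,205),bottle=(356,95),beaker=(455,150)).items():print(n,w[v,u].round(3))
E
cat >> h.py <<'E'
def delta(tx,ty,tz):
    from scipy.spatial.transform import Rotation as Ro
    s=get_state();R=Ro.from_euler('xyz',s['ee_rot']).as_matrix()
    return (R.T@(np.array([tx,ty,tz])-s['tcp_pos'])/.02).round(2)
E
python3 -c "
from h import *
print(delta(.53,.038,.238))"
```

```text
[[-0.001  0.953  0.302]
 [ 0.002  0.302 -0.953]
 [-1.    -0.    -0.002]]
a [0.6106 0.0519 0.062 ] -20.8 0.1102
b [0.407  0.1337 0.091 ] 157.0 0.1093
c [0.5496 0.1941 0.062 ] 67.9 0.1114
e [ 0.4678 -0.0097  0.062 ] -111.6 0.1083
h [0.5076 0.091  0.074 ] 0.0 0.0
mid [0.5088052  0.09280431 0.0765    ] [0.50868911 0.09222894 0.062     ]
[0.50699169 0.23746692 0.09      ]
[0.47140666 0.23360394 0.09      ]
spare [ 0.596 -0.159  0.044]
bottle [ 0.763 -0.073  0.131]
beaker [ 0.705 -0.264  0.034]
[  0.04  25.84 -25.03]
```

Measurements: axis at (0.5085, 0.092), tall vial at bearing 157.5° and reader at 97.5°, so the carousel turns about −60°. I'll shut the gripper and travel high to the gap between the +y and −x spokes.

servo_tool --pt "-1 0 1 -1 0" --pt "-1 0 1 -1 0" --pt "-1 0 1 -1 0" --pt "-1 0 1 -1 0" --pt "-1 0 1 -1 0" --pt "-1 0 1 -1 0" --pt "-1 0 1 -1 0" --pt "-1 0 1 -1 0"

```text
t: 1.1
tcp_pos: [0.2932, -0.394, 0.2385]
ee_rot: [-2.814, 1.57, 2.206]
wrist_force: [-0.1, 0.7, 0.6]
opening: 0.116
```

servo_tool --pt "-1 0 1 -1 0" --pt "-1 0 1 -1 0" --pt "-1 0 1 -1 0" --pt "-1 0 1 -1 0" --pt "-1 0 1 -1 0" --pt "-1 0 1 -1 0" --pt "-1 0 1 -1 0" --pt "-1 0 1 -1 0"

```text
t: 2.1
tcp_pos: [0.3974, -0.1932, 0.2386]
ee_rot: [-2.12, 1.57, 2.899]
wrist_force: [0.6, 0.3, -0.2]
opening: 0.007
```

servo_tool --pt "-1 0 1 -1 0" --pt "-1 0 1 -1 0" --pt "-1 0 1 -1 0" --pt "-1 0 1 -1 0" --pt "-1 0 1 -1 0" --pt "-1 0 1 -1 0" --pt "-1 0 1 -1 0" --pt "-1 0 0 0 0"

```text
t: 3.1
tcp_pos: [0.489, -0.0161, 0.2385]
ee_rot: [2.496, 1.57, 1.236]
wrist_force: [-0.9, -1.1, 0.6]
opening: 0.007
```

```bash
python3 -c "
from h import *
s=get_state();print(s['tcp_pos'],s['ee_rot'],s['opening'],s['wrist_force'],delta(.5305,.034,.12))
p,d=capture('scene');cv2.imwrite('pics/s1.png',p[:,:,::-1])"
```

```text
[ 0.48903873 -0.01614724  0.23849357] [2.49594189 1.56957676 1.23612983] 0.006928489241286674 [-0.92998259 -1.11754816  0.59914175] [ 5.93  2.74 -1.75]
```

View pics/s1.png

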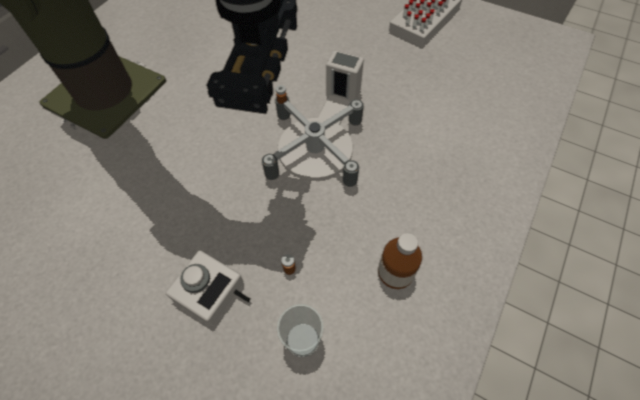

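```bash
python3 -c "
from h import *
s=get_state();print(proj('scene',s['tcp_pos']),proj('top',s['tcp_pos']),proj('scene',(0.5085,.092,.074)))
p,d=capture('top');cv2.imwrite('pics/t1.png',p[:,:,::-1])
w=dpts('scene',capture('scene')[1])
print(w[95,245],w[95,270],w[128,314])"
```

```text
(np.float64(263.28579311914206), np.float64(99.28308790622688)) (np.float64(316.80364276074755), np.float64(257.16314851954)) (np.float64(313.8065732521568), np.float64(126.6819800160744))
[ 0.53415451 -0.10220349  0.34465017] [ 0.49435704 -0.00838131  0.24178533] [0.51122564 0.08805068 0.07572769]
```

View pics/t1.png

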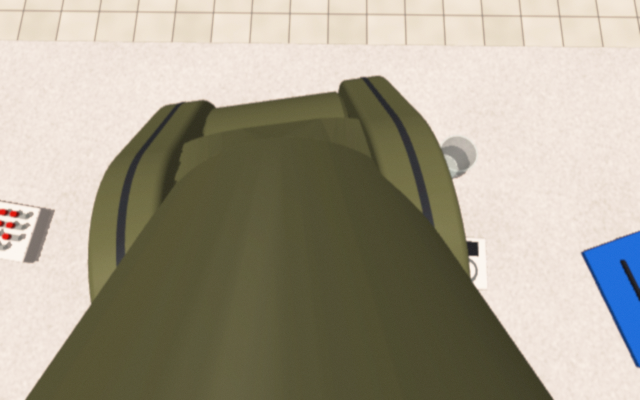

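Consistent. The top camera is blocked by the arm, but the scene camera has a clear view. Next I move over the gap, then go down.

servo_tool --pt "-1 0 0.92 -0.58 0" --pt "-1 0 0.92 -0.58 0" --pt "-1 0 0.9 -0.58 0" --pt "-1 1 0 0 0" --pt "-1 1 0 0 0" --pt "-1 1 0 0 0" --pt "-1 1 0 0 0" --pt "-1 1 0 0 0"

```text
t: 4.25
tcp_pos: [0.5296, 0.0294, 0.1381]
ee_rot: [-0.709, 1.57, -1.975]
wrist_force: [0.6, 0.3, -1.0]
opening: 0.001
```

```bash
python3 -c "
from h import *
s=get_state();print(s['tcp_pos'],s['ee_rot'],s['opening'],s['wrist_force'],delta(.5305,.034,.048))
p,d=capture('scene');cv2.imwrite('pics/s2.png',cv2.resize(p[40:220,200:400,::-1],None,fx=3,fy=3))"
```

```text
[0.52964787 0.02942453 0.1381281 ] [-0.7089299   1.56962257 -1.97525276] 0.0013980778517495532 [ 0.55822849  0.26604322 -1.02692013] [ 4.51  0.11 -0.21]
```

View pics/s2.png

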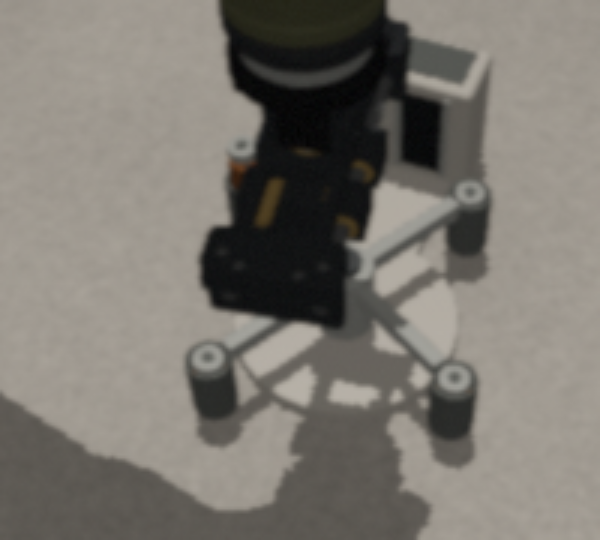

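The gripper hangs over the gap between the −x and +y spokes. Going down.

servo_tool --pt "-1 0.9 0.03 -0.05 0" --pt "-1 0.9 0.03 -0.05 0" --pt "-1 0.9 0.03 -0.05 0" --pt "-1 0.9 0.02 -0.05 0" --pt "-1 0.9 0 0 0" --pt "-1 0 0 0 0"

```text
t: 5.05
tcp_pos: [0.5301, 0.0345, 0.0482]
ee_rot: [-1.45, 1.568, -2.715]
wrist_force: [0.4, 0.4, -0.4]
opening: 0.001
```

```bash
python3 -c "
from h import *
from scipy.spatial.transform import Rotation as Ro
s=get_state();print(s['tcp_pos'],s['wrist_force'])
R=Ro.from_euler('xyz',s['ee_rot']).as_matrix();print(R.round(3))
prev=s['tcp_pos'][:2]
for th in [-111.6]+list(range(-115,-180,-5)):
    t=np.radians(th);u=np.array([np.cos(t),np.sin(t)]);n=np.array([-u[1],u[0]])
    off=.018+.005*(-th-111)/60
    p=np.array([.5085,.092])+.057*u+off*n
    d=R[:2,1:].T@(p-prev)/.02;print(th,p.round(4),d.round(2));prev=p
"
```

```text
[0.53005902 0.03453546 0.04817234] [ 0.43523949  0.38699352 -0.37323081]
[[-0.002  0.954  0.301]
 [-0.001  0.301 -0.954]
 [-1.    -0.003  0.   ]]
-111.6 [0.5043 0.0324] [-1.26 -0.28]
-115 [0.501  0.0326] [-0.15 -0.06]
-120 [0.4962 0.0333] [-0.22 -0.1 ]
-125 [0.4915 0.0343] [-0.21 -0.12]
-130 [0.4869 0.0357] [-0.2  -0.14]
-135 [0.4823 0.0376] [-0.19 -0.15]
-140 [0.478  0.0397] [-0.18 -0.17]
-145 [0.4738 0.0422] [-0.16 -0.18]
-150 [0.4698 0.0451] [-0.15 -0.2 ]
-155 [0.466  0.0483] [-0.13 -0.21]
-160 [0.4625 0.0518] [-0.11 -0.22]
-165 [0.4593 0.0555] [-0.1  -0.23]
-170 [0.4563 0.0595] [-0.08 -0.24]
-175 [0.4538 0.0638] [-0.06 -0.24]
```

Approach the spoke slowly, then push the first part of the turn.

servo_tool --pt "-1 0 -0.3 -0.07 0" --pt "-1 0 -0.3 -0.07 0" --pt "-1 0 -0.3 -0.07 0" --pt "-1 0 -0.25 -0.07 0" --pt "-1 0 -0.25 -0.06 0" --pt "-1 0 -0.22 -0.1 0" --pt "-1 0 -0.21 -0.12 0" --pt "-1 0 -0.2 -0.14 0"

```text
t: 6.05
tcp_pos: [0.4877, 0.0368, 0.0487]
ee_rot: [-0.629, 1.571, -1.893]
wrist_force: [1.6, 0.2, 0.1]
opening: 0.004
```

```bash
cat > look.py <<'E'
from h import *
import sys
p,d=capture('scene');cv2.imwrite(f'pics/{sys.argv[1]}.png',cv2.resize(p[40:220,200:400,::-1],None,fx=3,fy=3))
s=get_state();print(s['t'],s['tcp_pos'],s['wrist_force'])
w=dpts('scene',d)
rel=w-np.array([.5085,.092,0]);r=np.hypot(rel[...,0],rel[...,1]);a=np.degrees(np.arctan2(rel[...,1],rel[...,0]))
# visible vial tops / spokes
m=(r>.09)&(r<.13)&(w[...,2]>.05)&(w[...,2]<.095)
m=m.astype(np.uint8);n,l,st,c=cv2.connectedComponentsWithStats(m)
for i in range(1,n):
    if st[i,4]>15:
        q=w[l==i];
        k=q[:,2]>q[:,2].max()-.006;q=q[k];mm=q.mean(0);print(st[i],mm.round(4),np.degrees(np.arctan2(mm[1]-.092,mm[0]-.5085)).round(1))
E
python3 look.py s3
```

```text
6.1 [0.48654771 0.03707282 0.04859599] [-0.53058169  0.79677743 -0.02197132]
[357 113  18  15 200] [0.5831 0.1701 0.0626] 46.3
[252 138  11  11  32] [0.4217 0.0146 0.0601] -138.3
[323 166  17  20 239] [0.5858 0.018  0.0622] -43.8
```

View pics/s3.png

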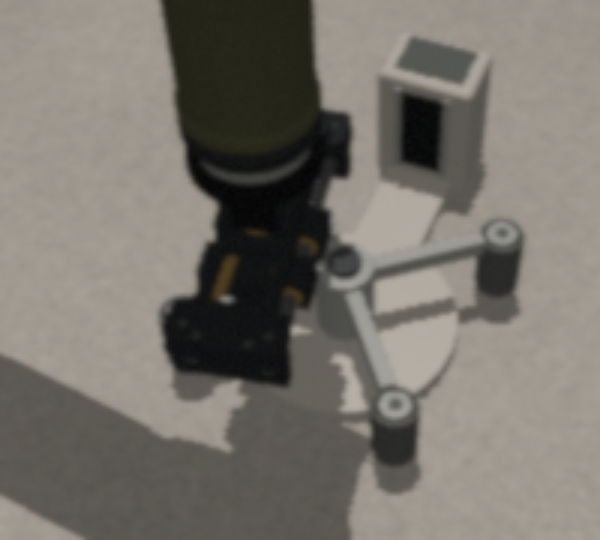

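The vials read 46.3° and −43.8°, so the carousel has turned about −22° and has about 39° left. Continue with a partial push.

servo_tool --pt "-1 0 -0.19 -0.15 0" --pt "-1 0 -0.18 -0.17 0" --pt "-1 0 -0.16 -0.18 0" --pt "-1 0 -0.15 -0.2 0" --pt "-1 0 -0.13 -0.21 0" --pt "-1 0 -0.06 -0.11 0" --pt "-1 0 0 0 0"

```text
t: 6.98
tcp_pos: [0.4646, 0.0514, 0.0486]
ee_rot: [-1.805, 1.569, -3.069]
wrist_force: [0.1, 0.3, -0.5]
opening: 0.006
```

```bash
python3 look.py s4
```

```text
7.025 [0.46466182 0.05122994 0.04863371] [ 0.3570259  -0.19953919  0.5992422 ]
[314  76  15  24 250] [0.4672 0.1934 0.0914] 112.2
[252 121   7   8  37] [0.3972 0.0499 0.0611] -159.3
[360 130  18  15 217] [0.6076 0.1321 0.0624] 22.0
[298 167  17  21 240] [ 0.5487 -0.0079  0.0624] -68.1
```

View pics/s4.png

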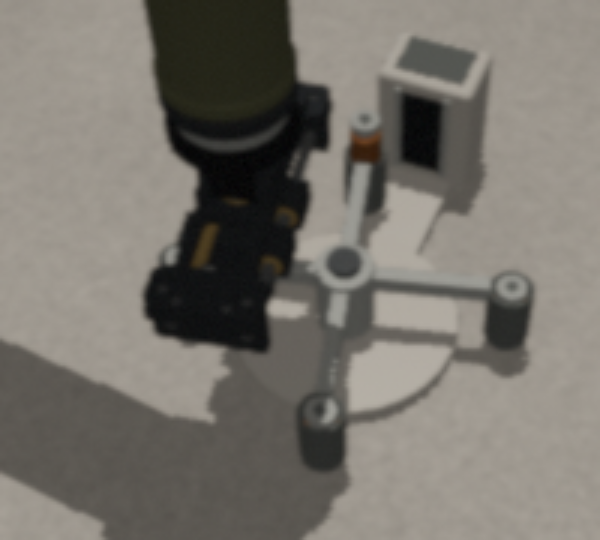

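The tall vial is at 112°, so about 14.5° remains. Push 11°, more slowly.

servo_tool --pt "-1 0 -0.05 -0.11 0" --pt "-1 0 -0.05 -0.11 0" --pt "-1 0 -0.04 -0.11 0" --pt "-1 0 -0.04 -0.11 0" --pt "-1 0 -0.03 -0.1 0" --pt "-1 0 0 0 0" --pt "-1 0 0 0 0"

```text
t: 7.9
tcp_pos: [0.4575, 0.0603, 0.0487]
ee_rot: [-1.923, 1.57, 3.097]
wrist_force: [-1.0, -0.5, 0.1]
opening: 0.007
```

```bash
python3 look.py s5; python3 - <<'E'
from h import *
p,d=capture('scene')
cv2.imwrite('pics/s5z.png',cv2.resize(p[60:180,260:400,::-1],None,fx=5,fy=5,interpolation=cv2.INTER_CUBIC))
E
```

```text
7.95 [0.45751509 0.06023829 0.04864321] [0.25625695 0.22829572 0.63123047]
[324  78  14  25 248] [0.4871 0.1994 0.0915] 101.3
[255 115   3   8  16] [0.389  0.065  0.0601] -167.3
[358 138  18  16 222] [0.6138 0.1129 0.0621] 11.2
[287 165  17  20 239] [ 0.5293 -0.0139  0.062 ] -78.9
```

View pics/s5z.png

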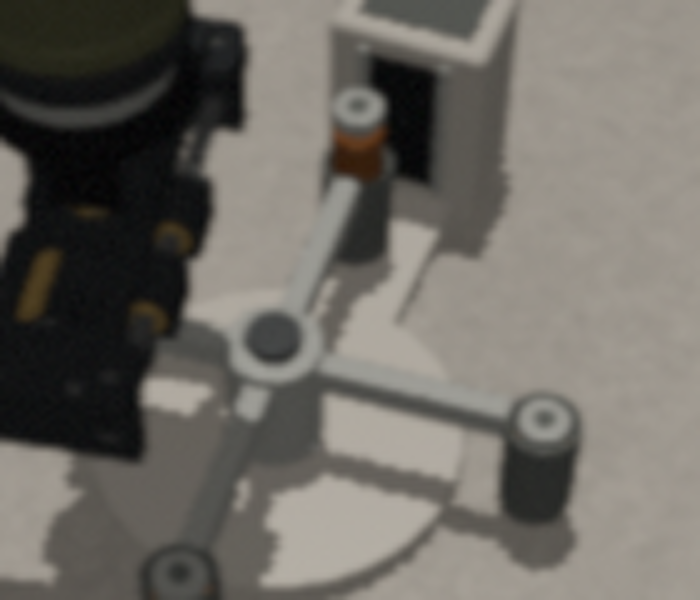

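About 101.3° now. I'll check the target bearing in the scene camera too, using the reader's top and face.

```bash
python3 - <<'E'
from h import *
p,d=capture('scene');w=dpts('scene',d)
m=np.zeros((400,640),bool);m[40:115,318:375]=True
k=m&(abs(w[...,2]-.095)<.004)&(w[...,1]>.225)
r=cv2.minAreaRect(w[k][:,:2].astype(np.float32));print(k.sum(),r)
f=m&(w[...,2]>.03)&(w[...,2]<.085)&(w[...,1]>.22)&(w[...,1]<.26)
q=w[f];A=np.c_[q[:,0],np.ones(len(q))];s=np.linalg.lstsq(A,q[:,1],rcond=None)[0];print("face slope deg",np.degrees(np.arctan(s[0])),q.mean(0),q.min(0),q.max(0))
# window: dark pixels on face
g=p.max(-1);dk=f&(g<30);print(dk.sum(),w[dk].mean(0),w[dk].min(0),w[dk].max(0))
b=np.array(r[0])-[.5085,.092];print(np.degrees(np.arctan2(b[1],b[0])),np.hypot(*b))
# hub in scene + plate circle
h=(abs(w[...,2]-.074)<.003)&(np.hypot(w[...,0]-.5085,w[...,1]-.092)<.03);print("hub",w[h].mean(0),h.sum())
E
```

```text
560 ((0.48540839552879333, 0.2618914246559143), (0.07018055766820908, 0.0506439171731472), 8.218832015991211)
face slope deg 11.613272755651783 [0.49753341 0.23970651 0.06149962] [0.45628813 0.23174583 0.03006884] [0.52271605 0.25905561 0.08498802]
175 [0.49231577 0.23753395 0.06091253] [0.47726508 0.23346826 0.03006884] [0.50275621 0.24047275 0.08498802]
97.74019750338297 0.17145354580372743
hub [0.50835564 0.09160379 0.0740928 ] 100
```

Target bearing is about 97.8°, and both cameras agree. Push about 3.5 mm more.

servo_tool --pt "-1 0 -0.01 -0.06 0" --pt "-1 0 -0.01 -0.06 0" --pt "-1 0 -0.01 -0.05 0" --pt "-1 0 0 0 0" --pt "-1 0 0 0 0"

```text
t: 8.68
tcp_pos: [0.4565, 0.0633, 0.0487]
ee_rot: [1.914, 1.571, 0.651]
wrist_force: [-0.0, -1.8, -0.3]
opening: 0.007
```

```bash
python3 look.py s6
```

```text
8.725 [0.4564574  0.06330136 0.0487253 ] [ 0.34953448 -1.9408325  -0.25211284]
[327  79  14  23 244] [0.4939 0.2001 0.0912] 97.7
[357 141  18  17 226] [0.6146 0.1074 0.0623] 8.2
[284 164  17  20 238] [ 0.5231 -0.0144  0.0621] -82.2
```

View pics/s6.png

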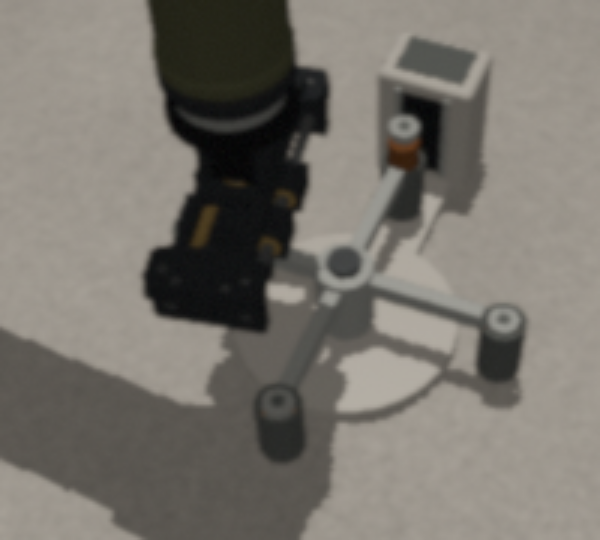

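The tall vial is at 97.7°, squarely placed. Back off and rise.

servo_tool --pt "-1 0 0 0.3 0" --pt "-1 0 0 0.4 0" --pt "-1 -0.5 0 0 0" --pt "-1 -1 0 0 0" --pt "-1 -1 0 0 0" --pt "-1 -1 0 0 0" --pt "-1 -1 0 0 0" --pt "-1 -0.5 0 0 0"

```text
t: 9.72
tcp_pos: [0.4609, 0.0499, 0.1501]
ee_rot: [1.466, 1.569, 0.202]
wrist_force: [-0.9, -0.2, -0.5]
opening: 0.004
```

```bash
python3 look.py s7; python3 - <<'E'
from h import *
p,d=capture('scene');cv2.imwrite('pics/b.png',cv2.resize(p[240:330,150:270,::-1],None,fx=5,fy=5,interpolation=cv2.INTER_CUBIC))
w=dpts('scene',d);m=np.zeros((400,640),bool);m[245:325,160:245]=1
k=m&(w[...,2]>.055)&(w[...,2]<.07);q=w[k];print(k.sum(),q.mean(0),np.percentile(q[:,2],[5,50,95]),cv2.minEnclosingCircle(q[:,:2].astype(np.float32)))
w=dpts('top',np.load('top0.npy'));m[:]=0;m[240:300,430:500]=1
k=m&(w[...,2]>.057)&(w[...,2]<.07);q=w[k];print(k.sum(),q.mean(0),np.percentile(q[:,2],[5,50,95]),cv2.minEnclosingCircle(q[:,:2].astype(np.float32)))
print(delta(.485,-.2605,.14))
E
```

```text
9.775 [0.46128249 0.04987773 0.15060909] [ 0.35006776 -0.11226357  0.55913592]
[327  79  14  23 242] [0.4936 0.2003 0.0914] 97.8
[257 115  16  10 120] [0.4048 0.072  0.0622] -169.1
[357 141  18  16 224] [0.6137 0.107  0.0625] 8.1
[284 165  17  20 243] [ 0.5228 -0.0142  0.0619] -82.3
310 [ 0.48532413 -0.26162368  0.06142118] [0.05832467 0.06167371 0.06347534] ((0.4841591715812683, -0.2605433464050293), 0.01631387509405613)
289 [ 0.48480146 -0.26027767  0.06210189] [0.0595101  0.06228429 0.06426378] ((0.48535996675491333, -0.26082295179367065), 0.015880582854151726)
[ 0.48 -3.55 15.16]
```

View pics/b.png

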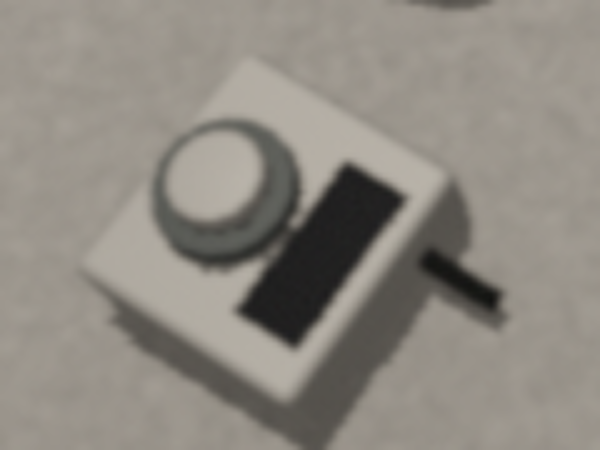

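Vial still at 97.8°. Button cap top is at (0.4848, −0.2607, 0.062). Move over it, and check the height of the collar round the cap.

servo_tool --pt "-1 0 -0.22 0.95 0" --pt "-1 0 -0.22 0.95 0" --pt "-1 0 -0.22 0.95 0" --pt "-1 0 -0.22 0.95 0" --pt "-1 0 -0.22 0.95 0" --pt "-1 0 -0.22 0.95 0" --pt "-1 0 -0.22 0.95 0" --pt "-1 0 -0.22 0.95 0"

```text
t: 10.82
tcp_pos: [0.4725, -0.1062, 0.1479]
ee_rot: [-2.066, 1.569, 2.953]
wrist_force: [0.3, 0.4, -0.1]
opening: 0.001
```

servo_tool --pt "-1 0 -0.22 0.95 0" --pt "-1 0 -0.22 0.95 0" --pt "-1 0 -0.22 0.95 0" --pt "-1 0 -0.22 0.95 0" --pt "-1 0 -0.22 0.95 0" --pt "-1 0 -0.22 0.95 0" --pt "-1 0 -0.22 0.95 0" --pt "-1 0 -0.03 -0.04 0"

```text
t: 11.82
tcp_pos: [0.4826, -0.2429, 0.1482]
ee_rot: [-0.897, 1.57, -2.164]
wrist_force: [-0.8, 0.3, -0.7]
opening: 0.001
```

```bash
python3 look.py s8; python3 - <<'E'
from h import *
print(delta(.4848,-.2607,.075))
w=dpts('top',np.load('top0.npy'));r=np.hypot(w[...,0]-.4848,w[...,1]+.2607)
for a in range(0,32,2):
    k=(r>a/1000)&(r<(a+2)/1000);print(a,np.median(w[k][:,2]).round(4))
p,d=capture('scene');cv2.imwrite('pics/s8b.png',cv2.resize(p[180:340,130:330,::-1],None,fx=3,fy=3))
E
```

```text
11.875 [ 0.48250835 -0.2413233   0.14829297] [0.06526408 0.46237074 0.40082412]
[327  79  14  23 246] [0.4939 0.2002 0.0915] 97.7
[257 110  17  16 188] [0.4017 0.0776 0.0626] -172.3
[357 141  18  16 227] [0.6145 0.1059 0.0622] 7.4
[284 165  17  20 240] [ 0.5232 -0.0142  0.0621] -82.1
[ 3.66 -0.18  0.96]
0 0.0621
2 0.0626
4 0.0628
6 0.0624
8 0.0623
10 0.0627
12 0.0625
14 0.0596
16 0.0523
18 0.0525
20 0.0521
22 0.0504
24 0.041
26 0.0406
28 0.0404
30 0.0405
```

View pics/s8b.png

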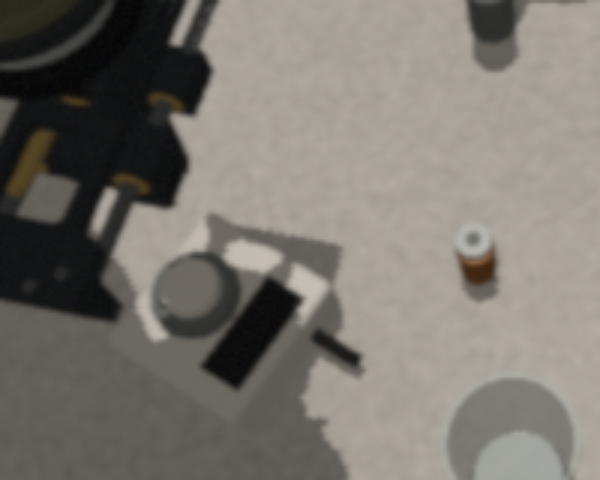

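The collar is 0.0525 high, lower than the fully pressed cap at 0.056, so it won't block. Center over the cap and descend to 0.072.

servo_tool --pt "-1 0 -0.09 0.48 0" --pt "-1 0 -0.09 0.48 0" --pt "-1 0.9 0 0 0" --pt "-1 0.9 0 0 0" --pt "-1 0.9 0 0 0" --pt "-1 0.9 0 0 0" --pt "-1 0.2 0 0 0" --pt "-1 0 0 0 0"

```text
t: 12.92
tcp_pos: [0.4855, -0.2609, 0.0729]
ee_rot: [0.296, 1.571, -0.968]
wrist_force: [-0.1, -0.3, -0.4]
opening: 0.003
```

```bash
python3 look.py s9; python3 - <<'E'
from h import *
print(delta(.4848,-.2607,.0555))
p,d=capture('scene');cv2.imwrite('pics/s9b.png',cv2.resize(p[180:340,130:330,::-1],None,fx=3,fy=3))
E
```

```text
12.975 [ 0.48576643 -0.26094245  0.07319376] [-0.5713608  -0.05433821 -0.05682493]
[327  79  14  23 245] [0.4939 0.2003 0.0914] 97.7
[257 110  17  16 187] [0.4012 0.0777 0.0621] -172.4
[357 141  18  17 227] [0.6159 0.1064 0.0621] 7.6
[284 165  17  19 236] [ 0.5227 -0.0144  0.0625] -82.4
[ 0.88 -0.04 -0.03]
```

View pics/s9b.png

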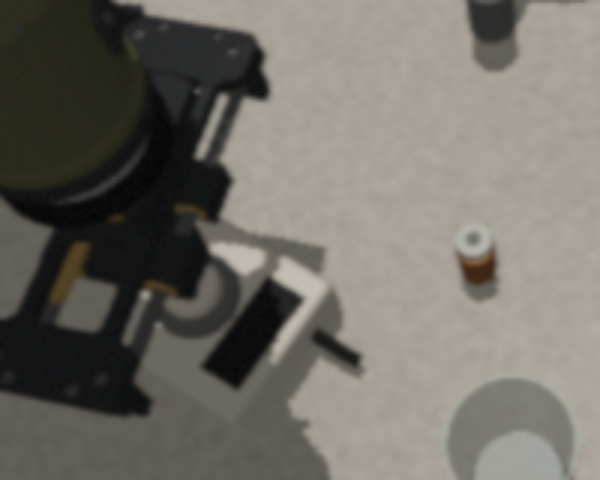

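Over the cap and clear of everything else. Press gently down to about 0.056.

servo_tool --pt "-1 0.2 0 0 0" --pt "-1 0.2 0 0 0" --pt "-1 0.15 0 0 0" --pt "-1 0.1 0 0 0" --pt "-1 0.1 0 0 0" --pt "-1 0.1 0 0 0" --pt "-1 0 0 0 0" --pt "-1 0 0 0 0"

```text
t: 14.02
tcp_pos: [0.4854, -0.2606, 0.0564]
ee_rot: [0.309, 1.57, -0.955]
wrist_force: [-1.0, 1.1, 9.0]
opening: 0.01
```

9 N is above the 4 N the spring needs, so the cap looks bottomed. A small further push will confirm it, then release.

servo_tool --pt "-1 0.05 0 0 0" --pt "-1 0 0 0 0" --pt "-1 0 0 0 0"

```text
t: 14.4
tcp_pos: [0.4854, -0.2606, 0.0562]
ee_rot: [0.304, 1.57, -0.96]
wrist_force: [-3.9, 0.9, 17.3]
opening: 0.001
```

A 1 mm command moved the tip only 0.2 mm and the force rose to 17 N, so the cap is on its stop. Release and rise.

servo_tool --pt "-1 -0.3 0 0 0" --pt "-1 -0.5 0 0 0" --pt "-1 -1 0 0 0" --pt "-1 -1 0 0 0" --pt "-1 -1 0 0 0" --pt "-1 -1 0 0 0" --pt "-1 0 0 1 0" --pt "-1 0 0 1 0"

```text
t: 15.4
tcp_pos: [0.4977, -0.2991, 0.1513]
ee_rot: [0.846, 1.57, -0.418]
wrist_force: [0.1, 0.2, 0.8]
opening: 0.01
```

servo_tool --pt "-1 0 0 1 0" --pt "-1 0 0 1 0" --pt "-1 0 0 1 0" --pt "-1 0 0 1 0" --pt "-1 0 0 0 0" --pt "-1 0 0 0 0"

```text
t: 16.15
tcp_pos: [0.5213, -0.3738, 0.1506]
ee_rot: [-2.953, 1.569, 2.067]
wrist_force: [0.2, -0.7, 0.8]
opening: 0.006
```

```bash
python3 look.py s10; python3 - <<'E'
from h import *
p,d=capture('scene');cv2.imwrite('pics/s10b.png',p[:,:,::-1])
w=dpts('scene',d);r=np.hypot(w[...,0]-.4848,w[...,1]+.2607);k=(r<.012)&(w[...,2]<.08);print("cap z",k.sum(),np.median(w[k][:,2]))
E
```

```text
16.2 [ 0.52144108 -0.37360261  0.15066092] [ 0.37283919  0.34467615 -0.76148965]
[327  79  14  23 243] [0.4941 0.2    0.0912] 97.6
[257 110  17  16 185] [0.4018 0.0774 0.0622] -172.2
[357 141  18  16 230] [0.6149 0.107  0.0621] 8.0
[284 164  17  21 241] [ 0.523  -0.0139  0.0624] -82.2
cap z 161 0.061976055133828534
```

View pics/s10b.png

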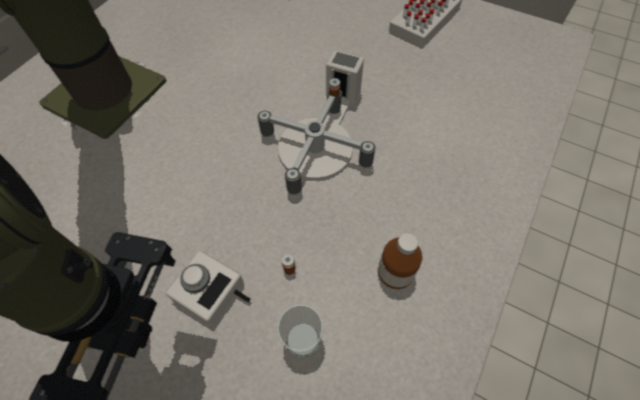

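The tall vial (335,87) is in front of the window, the cap is back up at 0.062, and the bottle, beaker and spare vial haven't moved. The arm is clear of everything.

```bash
python3 -c "
from bench import *
print(close_job())"
```

```text
the job is handed in; nothing more can be done
None
```

I turned the carousel about 60° with the shut fingertips pushing on its +y spoke. Then I pressed the start button to its stop, let it come back up, and handed the job in at about 16 s of the 58 s allowed.

- **Vial position:** in the last picture the tall vial was at a bearing of 97.6–97.7°. The reader's bearing measured about 97.7°, with estimates from 96 to 98.5°. That puts the vial within about 3 mm of the reading point, against the 10 mm allowed.
- **Button:** pressed, the tip stopped at 0.0562 m, against a cap top of 0.062 m. The force rose to 17 N with almost no further movement, so the cap was on its stop. The cap measured 0.062 m again afterwards.
- **Everything else:** the short vials' tops measured 62 mm, so they are still seated in their cups. The bottle, beaker and spare vial appear in the same place in the pictures. The arm was clear of everything, with a wrist-force reading under 1 N.
- **Disagreements:** a plane fit to the reader's face gave 11.6°, against 8.2–8.5° from its top. I set the face fit aside because it included points from the side of the block. One reading of the −x-side short vial was also a few degrees off while the gripper partly hid it, but it agreed once clear.

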